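# Hold back a belt tensioner past its ratchet click

### The arm

A 7-joint arm with a two-finger parallel gripper is mounted at the origin on a cart in front of the work surface, level with it; the furniture and walls round the work are solid. World frame = base frame: x ahead of the robot, y to its left, z up, the work surface at z = 0. Lengths are in m, angles in rad, forces in N, time in s.
With the tool pointing down it reaches from about 0.425 to 0.925 m from the base axis. Payload 6.8 kg.
Tool frame: the origin (TCP) lies between the finger pads; the fingertips stand 17 mm ahead of it and the grasp point (between the pads) lies 2 mm behind it; z points along the fingers, y is the direction in which the jaws open and shut (so a half turn about z gives the same grasp; the last joint's range is limited). The gripper opens to 85 mm and grips with 20 to 120 N. Pads are 22 mm wide; open, the fingers measure 114 mm over their backs; the gripper's body (76 mm by 85 mm) begins 54 mm behind the grasp point. The pads swing forward as they close: fully open they stand 13 mm farther back than shut.
Start: joints at [1, 0.477, 0.022, 1.555, -0.011, 1.109, -0.083], TCP at [0.301, -0.604, 0.248] pointing down, gripper open.
Joint ranges: [-2.96, 2.96], [-0.34, 2.1], [-1.41, 1.46], [0.24, 2.44], [-1.37, 4.51], [0.17, 1.92], [-2.96, 2.96]. Speed limits (rad/s): [2.39, 2.39, 3.14, 3.14, 3.14, 3.14, 3.14].

### API

Orientations are given as a unit quaternion [w, x, y, z].
In Python, from station import bot gives the robot as it stands. The module is installed in compiled form; this text tells all that it offers.
- The arm moves only by the tool carry_out, never from a script. Its argument "moves" is a list of rows, each a list of 3 entries, a list of its own where there are three numbers: the turn, a rotation vector about the tool's x, y, z in degrees, then the shift along the tool's x, y, z in cm, then the finger opening in cm, from 0 to 8.54. A call has 1 to 5 rows; each row is the pose to reach, as a shift and turn from the pose commanded when the call began, along the tool's axes at that moment; what a row does not reach only later rows make up. A row lasts 1/8 s, in which the tool goes at most 62.5 mm and 10.7 degrees, less where a joint would pass 70% of its speed; a pose out of reach is approached as far as the arm can. A call with a gripper value outside its range is refused whole. The fingers move at their own pace and stop on an object; "newtons" is the grip in N (left out, the last holds). Time passes only in rows, so rows that repeat a pose let the fingers close. It gives the time, the measured TCP pose, the force and the opening at its end, in the units of the state.
- bot.get_obs(): the state, without advancing time (a new reading comes with each control period).
- bot.read_camera(name): name is "scene" or "side" or "wrist"; returns the picture (400x640x3 uint8, red, green, blue); there is no depth.
- bot.camera_info(name): a dict with "vertical_fov" (degrees; the focal length in pixels is half the picture's height over the tangent of half this angle, whatever the lens; pixels are square), "cx", "cy" (the principal point, pixels), "k1" (the pictures are not rectified: a ray, as slopes to the right and down, at radius r is drawn at 1 + k1 r^2 times it, then the intrinsics apply), "position" and "attitude" of the camera in the world. Camera axes: x right, y up, looking along -z (the intrinsics and any distortion apply to the point x, -y, -z); pixel columns grow to the right and rows downward; lengths in m; the calibration is good to about 2 mm. A picture is of the moment at which its call begins: read the wrist's pose just before it. camera_info takes no time and is no camera call; for the wrist camera it gives the pose at the moment of the call.
- bot.hand_in(): hands the job in, once; it reports no verdict.
Trained networks look in the newest picture that a camera, given by its name, has taken for a name from the list of things; names that differ only in an ending like _2 or _b are one class to them, and where a whole thing is asked for, a point or a joint stands for the part that bears it (a point fixed in the world has none). Each returns a list of dicts, best first, with "score" (0 to 1); they miss things now and then, are a little off and sometimes report something else, mostly with a low value. They report only what shows in the picture. A call takes as long as a camera call.
- bot.silhouettes(label, camera): "region" (400x640 bool, what is visible of it) and "location" ([column, row] in pixels, amid what is visible of it).
The state is a dict: "t": time; "q": joint angles; "joint_vel": joint speeds; "joint_torque": joint torques, N m; "eef_pos": TCP position; "tool_rot": TCP orientation; "contact_force": force on the tool from outside, world axes, zero at the start; "torque": the same for the moment, N m; "gripper_width": opening from 0.0 (shut) to 1.0 (fully open).
Only numpy, scipy, OpenCV 4.12 (cv2) and the standard library are available. Lean on these libraries where they do the work, as an engineer would, in place of code of your own. Each camera call takes 0.05 s, during which the arm holds its last target. There are 200 camera calls.

### The job

Get the belt tensioner ready for a belt change: push the sprung arm back by its knob, feeling for the click where its tooth passes the ratchet pawl, and stop a little past it, never running the arm onto its rubber end stop. Finish while still holding the arm there, still, in your grip or against your fingers, with the tooth clear of the pawl so that your hand and not the pawl carries the spring. Leave the sanding block, the faceplate and the chuck key where they lie.

Things in the scene. Friction and masses are not known exactly. Their poses are not given: they have to be found in the camera images.
- tensioner: Belt tensioner on a dark steel plate 220 x 150 x 12 mm, bolted to the worktop. Origin: on the arm's vertical pivot axis at worktop height; z up. The plate spans x -100 to +120, y -75 to +75 mm. From the pivot the arm's knob end points to about -x, its tail with the tooth to about +x. The pivot pin is 74 mm high.
- end_stop (a point): Rubber end stop, a 12 mm stud on the plate, at x = -66, y = -54 mm of the tensioner; this point is its top, 53 mm above the worktop. The arm bar (20 mm wide, top at 52 mm) would run onto it at arm value 1.0. A like stud at y = +54 mm is the rest stop.
- tension_arm (a joint): Turn of the sprung arm, rad: 0 = at rest, grows counter-clockwise from above as the knob is pushed to the tensioner's -y side; end stop at 1.0 (stay below 0.98). Knob at 140 mm*(-cos(q-0.5), -sin(q-0.5)) in the tensioner's frame. The spring drives it back: about 4 N at the knob at rest, growing 7 N per rad; lifting the pawl adds some 3 to 5 N, which falls away at the click.
- knob (a point): Grip point on the axis of the black upright round knob at the arm's end, 90 mm above the worktop. The knob is 26 mm in diameter, clear from 63 to 107 mm, round top at 112 mm. Below it are a 32 mm collar (57 to 63 mm), the aluminium idler block 36 x 34 mm (39 to 57 mm) and a 42 mm idler roller.
- tooth (a point): The tooth: a steel pin 8 mm in diameter hanging under the tail of the arm, 75 mm from the pivot axis, opposite the knob; this point is on its axis, 28 mm above the worktop.
- pawl_bracket: Bracket with the brass pawl, fixed on the plate at an angle that varies (click at arm value about 0.5 to 0.8). Origin on the pivot axis, 12 mm up; x points from the pivot through the pawl. Pushed back, the tooth comes from -y, rides up the pawl's slope from y about -11 mm and clicks at about +3 to +5 mm; let go, it then rests on the pawl's square face. It is clear of the pawl beyond +8 mm.
- pawl (a joint): How far the brass pawl slider (16 mm wide) is pushed outward along the bracket's x, m: 0 = home (sprung inward), about 0.007 with the tooth on its tip, back to 0 after the click.
- sanding_block (a point): Centre of a brown sanding block 52 x 68 x 24 mm lying loose on the worktop on the robot's side of the tensioner. Not to be disturbed.
- faceplate (a point): Centre of a round dark faceplate, 80 mm in diameter and 20 mm high, lying loose beside the tensioner on its +y side. Not to be disturbed.
- chuck_key (a point): Centre of a black T-shaped chuck key 70 x 70 x 12 mm lying loose on the worktop to the right of the tensioner, across the black mains cable. Not to be disturbed.

How it is judged:
By the outcome, as a careful person would: the job done as asked, in the order asked, and still so for the second after the job is handed in, while the arm keeps its last pose, push and grip.
It also fails if it takes over 42 s, if anything falls off the work surface, if the arm or the gripper's body presses on something with over 40 N, if the wrist force passes 120 N, or if a joint passes its speed limit or range.

## Working session

There is one attempt and no reset: what is moved stays moved. The work goes in short steps, Python scripts to look and compute and a tool call to move; the robot and the scene stay as the last step left them, time stands still between calls to the robot, and variables do not carry over. Pictures are saved under pics/ and viewed, about 8 in all and at most 12, crops included, and the job is handed in when it is done.

Besides the shell and the picture viewer there is one more tool, called after "Request:" as name([rows], argument=value, ...), one row to a line, values as JSON. carry_out: Moves the arm, as the interface text tells. Its arguments: {"type":"object","properties":{"moves":{"type":"array"},"newtons":{"type":"number"}},"required":["moves"]}

```bash
mkdir -p pics
python3 - <<'E'
from station import bot
import cv2,numpy as np
o=bot.get_obs();print({k:np.round(v,3) for k,v in o.items()})
ims=[]
for n in ("scene","side"):
    im=bot.read_camera(n);cv2.imwrite(f"pics/{n}0.png",im[...,::-1]);i=bot.camera_info(n);print(n,i)
    for l in ("tensioner","knob","end_stop","tooth","pawl_bracket","pawl","faceplate","sanding_block","chuck_key"):
        try:
            s=bot.silhouettes(l,n);print(l,[(round(d["score"],2),np.round(d["location"],1).tolist(),int(d["region"].sum())) for d in s[:2]])
        except Exception as e: print(l,e)
E
```

```text
{'t': np.float64(0.0), 'q': array([ 1.   ,  0.478,  0.022,  1.556, -0.011,  1.109, -0.083]), 'joint_vel': array([-0.001,  0.001,  0.001,  0.   , -0.   , -0.002,  0.001]), 'joint_torque': array([-1.0000e-03, -5.9644e+01,  1.6080e+00, -2.8120e+01,  1.2000e-02,
        9.0000e-03,  0.0000e+00]), 'eef_pos': array([ 0.301, -0.604,  0.247]), 'tool_rot': array([-0.001,  0.973,  0.229, -0.   ]), 'contact_force': array([-0.438,  0.645,  0.539]), 'torque': array([ 0.043, -0.033,  0.033]), 'gripper_width': np.float64(1.0)}
scene {'vertical_fov': 51.90916353625434, 'cx': 321.6081257329548, 'cy': 198.6934680755414, 'k1': 0.014010643435860781, 'position': array([-0.03744023, -0.51970733,  0.68937   ]), 'attitude': array([ 0.78556772,  0.32173597, -0.19355906, -0.49183759])}
tensioner [(0.67, [301.2, 197.2], 4854)]
knob [(0.74, [319.8, 156.2], 363), (0.7, [269.1, 201.5], 1343)]
end_stop [(0.68, [302.7, 194.4], 4777)]
tooth [(0.76, [270.2, 199.1], 1241), (0.71, [300.8, 193.2], 4785)]
pawl_bracket []
pawl [(0.47, [318.2, 159.8], 160)]
faceplate [(0.6, [255.3, 185.1], 514)]
sanding_block [(0.9, [274.6, 263.2], 932), (0.25, [317.0, 154.2], 379)]
chuck_key [(0.84, [433.2, 253.9], 302)]
side {'vertical_fov': 54.15705393783131, 'cx': 324.1951625423014, 'cy': 199.58695514188935, 'k1': -0.025657797432701097, 'position': array([0.81029235, 0.09784846, 0.78901561]), 'attitude': array([0.32497583, 0.10436667, 0.26694571, 0.90124264])}
tensioner [(0.91, [327.9, 250.5], 6313)]
knob [(0.82, [363.5, 235.3], 1416), (0.16, [376.8, 279.3], 1142)]
end_stop [(0.69, [329.2, 251.8], 6278)]
tooth [(0.56, [361.2, 235.2], 1307)]
pawl_bracket [(0.62, [301.9, 281.8], 797)]
pawl [(0.73, [296.4, 285.9], 242)]
faceplate [(0.84, [376.4, 279.0], 1095)]
sanding_block [(0.83, [385.7, 189.3], 619), (0.45, [360.8, 236.5], 1396)]
chuck_key [(0.6, [262.7, 153.9], 190)]
```

Run:
```python
import cv2
a=cv2.imread("pics/scene0.png")[120:300,200:470];b=cv2.imread("pics/side0.png")[140:330,220:460]
cv2.imwrite("pics/a.png",cv2.resize(a,None,fx=2.96,fy=2.96,interpolation=cv2.INTER_CUBIC)[:600,:800])
cv2.imwrite("pics/b.png",cv2.resize(b,None,fx=3.1,fy=3.1,interpolation=cv2.INTER_CUBIC)[:600])
```

```text
(no output)
```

View pics/a.png

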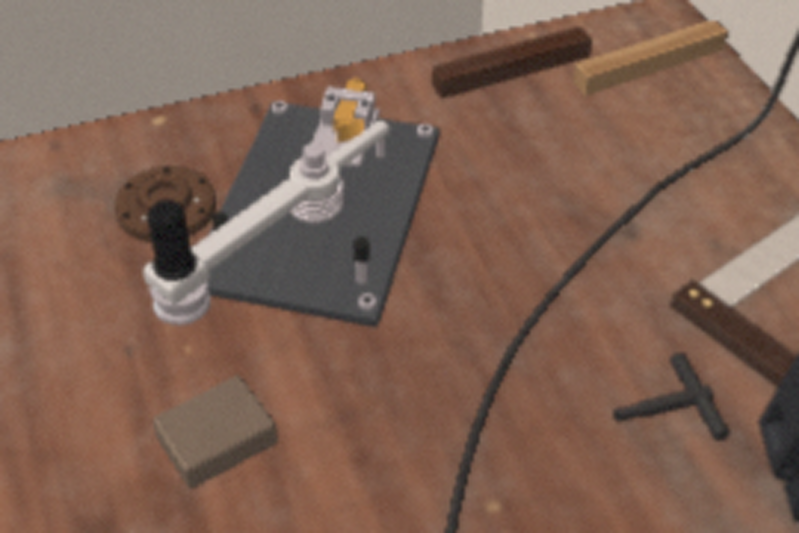

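View pics/b.png

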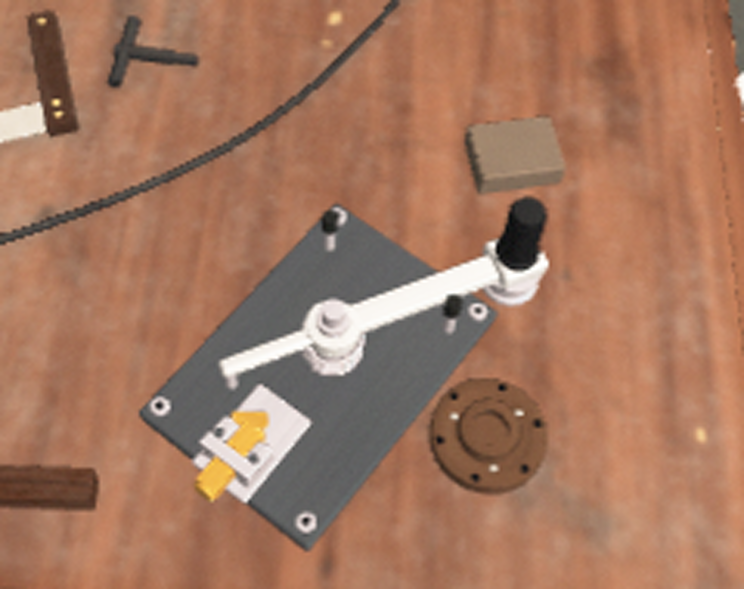

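```bash
cat > h.py <<'E'
import numpy as np
from station import bot
from scipy.spatial.transform import Rotation as R
from scipy.optimize import least_squares
def cam(n):
    i=bot.camera_info(n);q=i["attitude"]
    return i,R.from_quat([q[1],q[2],q[3],q[0]]),200/np.tan(np.radians(i["vertical_fov"]/2))
def proj(c,P):
    i,r,f=c;p=r.inv().apply(np.atleast_2d(P)-i["position"])
    s=np.c_[p[:,0],-p[:,1]]/-p[:,2:];s=s*(1+i["k1"]*(s**2).sum(1,keepdims=True))
    return s*f+[i["cx"],i["cy"]]
def onz(c,uv,z):
    i,r,f=c;d=(np.array(uv)-[i["cx"],i["cy"]])/f;s=d.copy()
    for _ in range(8): s=d/(1+i["k1"]*(s@s))
    v=r.apply([s[0],-s[1],-1]);return i["position"]+v*(z-i["position"][2])/v[2]
E
python3 - <<'E'
from h import *
S=cam("scene");D=cam("side")
k=.14*np.array([-np.cos(.5),np.sin(.5)])
M={"end":(-.066,-.054,.053),"rest":(-.066,.054,.053),"piv":(0,0,.074),"knob":(*k,.110),
"c1":(.12,-.075,.012),"c2":(.12,.075,.012),"c3":(-.1,.075,.012),"c4":(-.1,-.075,.012)}
ob=[(D,"end",(331,217)),(D,"rest",(453,303)),(D,"piv",(332,311)),(D,"knob",(528,207)),(D,"c1",(140,412)),(D,"c2",(308,548)),(D,"c4",(338,205)),
(S,"end",(362,240)),(S,"rest",(219,216)),(S,"piv",(315,150)),(S,"knob",(170,205)),(S,"c1",(438,125)),(S,"c4",(378,322))]
def px(c,p): return np.array(p)/(2.963 if c is S else 3.1)+((200,120) if c is S else (220,140))
def W(t,p):
    c,s=np.cos(t[2]),np.sin(t[2]);return np.array([t[0]+c*p[0]-s*p[1],t[1]+s*p[0]+c*p[1],p[2]])
def res(t): return np.concatenate([proj(c,W(t,M[n]))[0]-px(c,p) for c,n,p in ob])
best=min((least_squares(res,[.6,-.2,a],loss="soft_l1") for a in np.arange(-3,3,1.)),key=lambda r:r.cost)
t=best.x;print("tens",t,np.degrees(t[2]));
for o,e in zip(ob,res(t).reshape(-1,2)):print(o[1],e.round(1))
print("knob",W(t,M["knob"]))
for nm,p in dict(tip=(252,416),tail=(208,490)).items():
    w=onz(D,px(D,p),.036);d=w[:2]-t[:2];c,s=np.cos(t[2]),np.sin(t[2]);l=[c*d[0]+s*d[1],-s*d[0]+c*d[1]]
    print(nm,w.round(3),np.round(l,4),np.arctan2(l[1],l[0]))
for nm,c,p,z in (("sand",D,(515,152),.024),("face",D,(490,432),.02),("key",D,(145,52),.012)):print(nm,onz(c,px(c,p),z).round(3))
for q in (0,.3,.6,.8,.98): 
    a=t[2]+q-.5;print(q,t[0]-.14*np.cos(a),t[1]-.14*np.sin(a))
E
```

```text
tens [ 0.55900003 -0.17677124  0.20875571] 11.960821130850107
end [-0.7 -0.4]
rest [-0.  -1.2]
piv [ 0.1 -0.8]
knob [-0.3  1.1]
c1 [-1.4  0. ]
c2 [-0.1  0.1]
c4 [-1.5 -1.7]
end [-0.8  0.2]
rest [-0.3 -0. ]
piv [-1.2 -0.7]
knob [-1.9  2. ]
c1 [ 0.1 -0.3]
c4 [-0.4 -1.5]
knob [ 0.42489581 -0.13657103  0.11      ]
tip [ 0.638 -0.164  0.036] [ 0.0798 -0.004 ] -0.05041624383901585
tail [ 0.691 -0.142  0.036] [0.1359 0.0063] 0.04648310316411381
sand [ 0.345 -0.21   0.024]
face [ 0.518 -0.059  0.02 ]
key [ 0.504 -0.48   0.012]
0 0.4248958084042455 -0.13657103286812783
0.3 0.41900540042385204 -0.1779970237446387
0.6 0.42562029612932284 -0.21931351901083945
0.8 0.4367308568530045 -0.24496396908542312
0.98 0.45091479044001576 -0.2657520250480401
```

```bash
cat >> h.py <<'E'
def plan(p,ydeg):
    o=bot.get_obs();q=o["tool_rot"];r=R.from_quat([q[1],q[2],q[3],q[0]])
    th=np.radians(ydeg);y=np.array([np.cos(th),np.sin(th),0]);z=np.array([0,0,-1.]);x=np.cross(y,z)
    T=R.from_matrix(np.c_[x,y,z])
    print("t",o["t"].round(2),"eef",o["eef_pos"].round(4),"F",o["contact_force"].round(1),"g",o["gripper_width"].round(3))
    print("turn",(r.inv()*T).as_rotvec(degrees=True).round(2),"shift",(r.inv().apply(np.array(p)-o["eef_pos"])*100).round(2))
E
python3 -c "
from h import *
plan((.425,-.137,.2),-106.7)"
```

```text
Traceback (most recent call last):
  File "h.py", line 20, in plan
    print("t",o["t"].round(2),"eef",o["eef_pos"].round(4),"F",o["contact_force"].round(1),"g",o["gripper_width"].round(3))
              ^^^^^^^^^^^^
AttributeError: 'float' object has no attribute 'round'
```

```bash
sed -i 's/o\["t"\].round(2)/round(o["t"],2)/; s/o\["gripper_width"\].round(3)/round(float(o["gripper_width"]),3)/' h.py
python3 -c "
from h import *
plan((.425,-.137,.2),-106.7)"
```

```text
t 1.0 eef [ 0.3014 -0.604   0.2483] F [0.6 0.8 0.5] g 1.002
turn [-0.   -0.   43.22] shift [ 31.91 -36.27   4.83]
```

Request:
carry_out([
  [[0,0,43],[31.9,-36.3,4.8],8.54],
  [[0,0,43],[31.9,-36.3,4.8],8.54],
  [[0,0,43],[31.9,-36.3,4.8],8.54],
  [[0,0,43],[31.9,-36.3,4.8],8.54],
  [[0,0,43],[31.9,-36.3,4.8],8.54],
])

```text
t: 1.62
eef_pos: [0.3802, -0.3068, 0.2182]
tool_rot: [0.0, 0.989, -0.145, 0.001]
contact_force: [0.4, -0.7, 1.1]
gripper_width: 1.003
```

```bash
python3 -c "
from h import *
plan((.425,-.137,.2),-106.7)"
```

```text
t 1.62 eef [ 0.3802 -0.3068  0.2182] F [ 0.4 -0.7  1.1] g 1.003
turn [ 0.02 -0.06  0.07] shift [ -0.57 -17.55   1.81]
```

Request:
carry_out([
  [[0,0,0],[-0.6,-17.0,1.8],8.54],
  [[0,0,0],[-0.6,-17.0,1.8],8.54],
  [[0,0,0],[-0.6,-17.0,1.8],8.54],
  [[0,0,0],[-0.6,-17.0,1.8],8.54],
])

```text
t: 2.12
eef_pos: [0.4231, -0.1401, 0.2]
tool_rot: [-0.0, 0.99, -0.14, 0.0]
contact_force: [-0.7, 0.3, 0.7]
gripper_width: 1.001
```

Run:
```python
from h import *
import cv2
plan((.425,-.137,.088),-106.7)
o=bot.get_obs();W=cam("wrist");im=bot.read_camera("wrist");D=bot.read_camera("side")
print(W[0])
for P in ((.425,-.137,.112),(.425,-.137,.06),(.559,-.177,.074)):print(proj(W,P))
s=bot.silhouettes("pawl","wrist");print([(d["score"],d["location"]) for d in s])
s=bot.silhouettes("knob","wrist");print([(d["score"],d["location"]) for d in s])
cv2.imwrite("pics/w1.png",im[...,::-1]);
```

```text
t 2.12 eef [ 0.4231 -0.1401  0.2   ] F [-0.7  0.3  0.7] g 1.001
turn [-0.05 -0.01  0.62] shift [ 0.1  -0.35 11.2 ]
{'vertical_fov': 69.45634411516241, 'cx': 323.2743906849444, 'cy': 200.3502325074661, 'k1': -0.05013550314972516, 'position': array([ 0.49076355, -0.16065347,  0.32627773]), 'attitude': array([-0.59517034,  0.08427603, -0.11332981,  0.79109176])}
[[317.95566553 209.37071104]]
[[319.00572205 192.48789888]]
[[319.68257057  25.13050943]]
[]
[(0.9, [319.6, 117.5])]
```

View pics/w1.png

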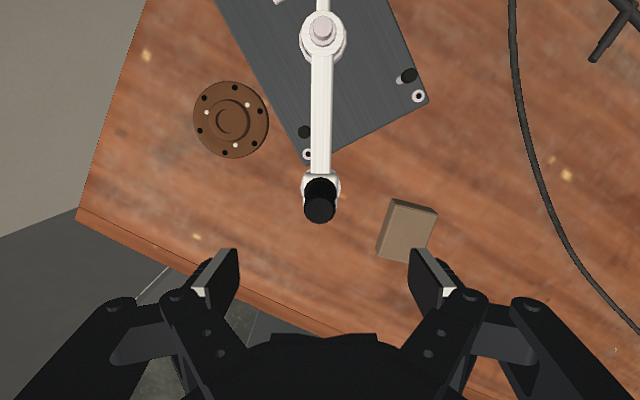

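Request:
carry_out([
  [[0,0,0],[0.1,-0.3,4],8.54],
  [[0,0,0],[0.1,-0.3,8],8.54],
  [[0,0,0],[0.1,-0.3,11.2],8.54],
  [[0,0,0],[0.1,-0.3,11.2],5],
  [[0,0,0],[0.1,-0.3,11.2],4],
], newtons=40)

```text
t: 2.95
eef_pos: [0.4246, -0.1421, 0.0889]
tool_rot: [0.0, 0.99, -0.144, 0.001]
contact_force: [0.0, -0.6, 0.3]
gripper_width: 0.603
```

Run:
```python
from h import *
import cv2
plan((.425,-.137,.088),-106.7)
W=cam("wrist");im=bot.read_camera("wrist");S=bot.read_camera("scene")
print(proj(W,(.425,-.137,.112)))
cv2.imwrite("pics/w2.png",np.hstack([cv2.resize(im,(400,250)),cv2.resize(S[100:270,200:472],(400,250))])[...,::-1])
```

```text
t 2.95 eef [ 0.4246 -0.1421  0.0889] F [ 0.  -0.6  0.3] g 0.603
turn [ 0.01 -0.07  0.12] shift [-0.1  -0.5   0.09]
[[309.48496089 296.67683779]]
```

View pics/w2.png

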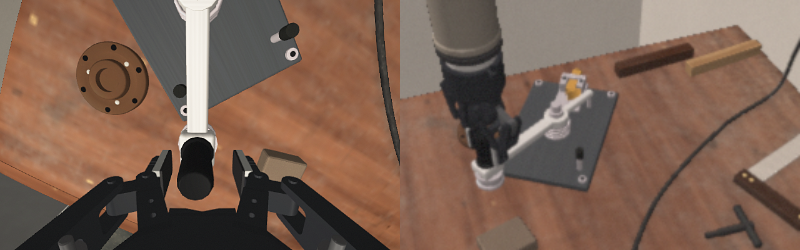

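Request:
carry_out([
  [[0,0,0],[-0.05,-0.45,0.1],4],
  [[0,0,0],[-0.05,-0.45,0.1],4],
  [[0,0,0],[-0.05,-0.45,0.1],2.0],
  [[0,0,0],[-0.05,-0.45,0.1],2.0],
  [[0,0,0],[-0.05,-0.45,0.1],2.0],
], newtons=40)

```text
t: 3.68
eef_pos: [0.4248, -0.1371, 0.0874]
tool_rot: [0.0, 0.99, -0.143, 0.0]
contact_force: [-1.4, -0.7, 6.2]
gripper_width: 0.29
```

```bash
cat >> h.py <<'E'
T0=np.array([.559,-.1768]);PSI=.2088
def st():
    o=bot.get_obs();d=T0-o["eef_pos"][:2];q=np.arctan2(d[1],d[0])-PSI+.5
    a=q-.5+PSI;tan=np.array([np.sin(a),-np.cos(a)]);rad=np.array([-np.cos(a),-np.sin(a)])
    F=o["contact_force"][:2];r=R.from_quat(np.roll(o["tool_rot"],-1))
    ty=r.apply([0,1,0])
    print("t",round(o["t"],2),"q",q.round(4),"r",np.hypot(*d).round(4),"z",o["eef_pos"][2].round(4),"Ftan",(F@tan).round(2),"Frad",(F@rad).round(2),"Fz",o["contact_force"][2].round(2),
     "yaw err deg",np.degrees(np.arctan2(ty[1],ty[0])-np.arctan2(tan[1],tan[0])).round(1),"tilt",r.apply([0,0,1]).round(3))
    return o,q,r
def steps(*qs):
    o,q0,r=st()
    for q in qs:
        a=q-.5+PSI;p=np.r_[T0-.14*np.array([np.cos(a),np.sin(a)]),.088]
        print(q,"turn z",np.degrees(-(q-q0)).round(1),"shift",(r.inv().apply(p-o["eef_pos"])*100).round(2))
E
python3 -c "
from h import *
steps(.1,.2,.3,.4,.45)"
```

```text
t 3.67 q 0.0033 r 0.14 z 0.0874 Ftan 1.1 Frad 1.09 Fz 6.18 yaw err deg 0.0 tilt [ 0.    -0.001 -1.   ]
0.1 turn z -5.5 shift [ 0.06  1.35 -0.06]
0.2 turn z -11.3 shift [ 0.27  2.74 -0.06]
0.3 turn z -17.0 shift [ 0.61  4.09 -0.06]
0.4 turn z -22.7 shift [ 1.09  5.41 -0.06]
0.45 turn z -25.6 shift [ 1.37  6.05 -0.05]
```

Request:
carry_out([
  [[0,0,-5.5],[0.06,1.35,-0.1],2.0],
  [[0,0,-11.3],[0.27,2.74,-0.1],2.0],
  [[0,0,-17],[0.61,4.09,-0.1],2.0],
  [[0,0,-22.7],[1.09,5.41,-0.1],2.0],
  [[0,0,-22.7],[1.09,5.41,-0.1],2.0],
], newtons=60)

```text
t: 4.3
eef_pos: [0.4192, -0.1909, 0.0876]
tool_rot: [-0.001, 0.999, 0.054, -0.001]
contact_force: [-1.0, 6.3, 0.9]
gripper_width: 0.285
```

```bash
python3 -c "
from h import *
import cv2
steps(.42,.44,.46,.48,.5)
im=bot.read_camera('side');cv2.imwrite('pics/s3.png',cv2.resize(im[190:330,250:420],None,fx=4,fy=4,interpolation=cv2.INTER_CUBIC)[...,::-1])
S=cam('side')
for nm,q in (('tooth',.4),):
  a=q-.5+PSI;P=np.r_[T0+.075*np.array([np.cos(a),np.sin(a)]),.028];print((proj(S,P)-[250,190])*4)
for b in (0,.1,.2):
  for rr in (.07,.12):
    a=b+PSI;print(b,rr,((proj(S,np.r_[T0+rr*np.array([np.cos(a),np.sin(a)]),.03])-[250,190])*4).round())
"
```

```text
t 4.3 q 0.392 r 0.1406 z 0.0876 Ftan -6.32 Frad 0.34 Fz 0.92 yaw err deg 0.4 tilt [-0.002  0.002 -1.   ]
0.42 turn z -1.6 shift [ 0.06  0.39 -0.04]
0.44 turn z -2.8 shift [ 0.07  0.67 -0.04]
0.46 turn z -3.9 shift [ 0.08  0.95 -0.04]
0.48 turn z -5.0 shift [ 0.1   1.23 -0.05]
0.5 turn z -6.2 shift [ 0.13  1.51 -0.05]
[[206.99186731 331.46351236]]
0 0.07 [[224. 332.]]
0 0.12 [[160. 405.]]
0.1 0.07 [[235. 339.]]
0.1 0.12 [[179. 418.]]
0.2 0.07 [[246. 346.]]
0.2 0.12 [[200. 430.]]
```

View pics/s3.png

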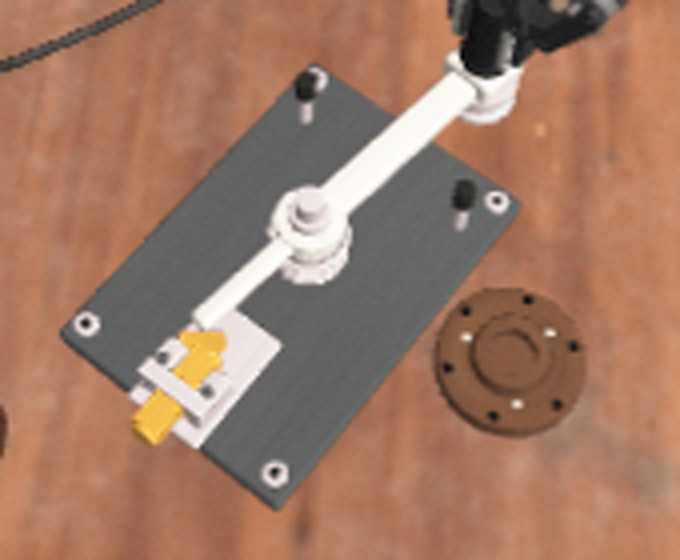

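Request:
carry_out([
  [[0,0,-2.8],[0.02,0.67,-0.04],2.0],
  [[0,0,-5],[0.05,1.23,-0.04],2.0],
  [[0,0,-5],[0.05,1.23,-0.04],2.0],
])

```text
t: 4.72
eef_pos: [0.4206, -0.2007, 0.0876]
tool_rot: [-0.002, 0.995, 0.098, -0.001]
contact_force: [-0.4, 9.0, -2.3]
gripper_width: 0.286
```

```bash
python3 -c "
from h import *
steps(.5,.52,.54,.56,.58,.6)"
```

```text
t 4.72 q 0.4625 r 0.1405 z 0.0876 Ftan -8.93 Frad -1.15 Fz -2.26 yaw err deg 1.5 tilt [-0.003  0.004 -1.   ]
0.5 turn z -2.1 shift [ 0.04  0.53 -0.05]
0.52 turn z -3.3 shift [ 0.05  0.81 -0.05]
0.54 turn z -4.4 shift [ 0.06  1.09 -0.05]
0.56 turn z -5.6 shift [ 0.08  1.37 -0.05]
0.58 turn z -6.7 shift [ 0.1   1.64 -0.05]
0.6 turn z -7.9 shift [ 0.13  1.92 -0.05]
```

Request:
carry_out([
  [[0,0,-1.2],[0.01,0.28,0],2.0],
  [[0,0,-1.2],[0.01,0.28,0],2.0],
])

```text
t: 4.97
eef_pos: [0.4212, -0.2041, 0.0876]
tool_rot: [-0.002, 0.994, 0.109, -0.001]
contact_force: [-2.0, 7.1, -3.3]
gripper_width: 0.282
```

Request:
carry_out([
  [[0,0,-1.2],[0.01,0.28,0],2.0],
  [[0,0,-1.2],[0.01,0.28,0],2.0],
])

```text
t: 5.22
eef_pos: [0.4218, -0.2073, 0.0876]
tool_rot: [-0.001, 0.993, 0.119, -0.001]
contact_force: [0.0, 6.5, -2.0]
gripper_width: 0.288
```

Request:
carry_out([
  [[0,0,-1.2],[0.01,0.28,0],2.0],
  [[0,0,-1.2],[0.01,0.28,0],2.0],
])

```text
t: 5.48
eef_pos: [0.4225, -0.2102, 0.0876]
tool_rot: [-0.001, 0.992, 0.129, -0.001]
contact_force: [-1.9, 6.3, -2.9]
gripper_width: 0.291
```

```bash
python3 -c "
from h import *
steps(.6)"
```

```text
t 5.47 q 0.5312 r 0.1405 z 0.0876 Ftan -6.55 Frad 0.37 Fz -2.94 yaw err deg 1.1 tilt [-0.003  0.002 -1.   ]
0.6 turn z -3.9 shift [ 0.07  0.96 -0.04]
```

Request:
carry_out([
  [[0,0,-1.2],[0.01,0.28,0],2.0],
  [[0,0,-1.2],[0.01,0.28,0],2.0],
])

```text
t: 5.72
eef_pos: [0.4233, -0.2137, 0.0876]
tool_rot: [-0.001, 0.99, 0.14, -0.001]
contact_force: [-2.4, 4.4, -3.3]
gripper_width: 0.288
```

Request:
carry_out([
  [[0,0,-1.2],[0.01,0.28,0],2.0],
  [[0,0,-1.2],[0.01,0.28,0],2.0],
])

```text
t: 5.98
eef_pos: [0.4242, -0.2167, 0.0876]
tool_rot: [-0.001, 0.989, 0.15, -0.001]
contact_force: [-2.3, 2.7, -7.5]
gripper_width: 0.284
```

```bash
python3 -c "
from h import *
import cv2
st();st()
im=bot.read_camera('side');cv2.imwrite('pics/s4.png',cv2.resize(im[240:320,260:340],None,fx=7,fy=7,interpolation=cv2.INTER_CUBIC)[...,::-1])
"
```

```text
t 5.97 q 0.579 r 0.1406 z 0.0876 Ftan -3.27 Frad 1.43 Fz -7.46 yaw err deg 0.7 tilt [-0.003  0.001 -1.   ]
t 5.97 q 0.579 r 0.1406 z 0.0876 Ftan -3.27 Frad 1.43 Fz -7.46 yaw err deg 0.7 tilt [-0.003  0.001 -1.   ]
```

View pics/s4.png

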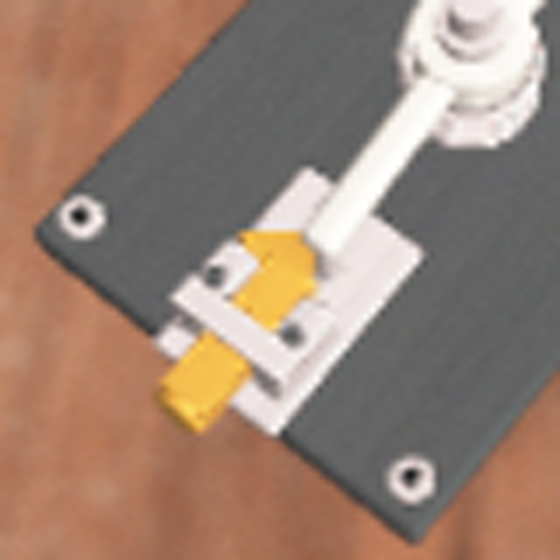

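```bash
python3 -c "
from h import *
S=cam('side');c,s=np.cos(PSI),np.sin(PSI)
def loc(p,z):
  w=onz(S,np.array(p)/7+[260,240],z)[:2]-T0;return np.array([c*w[0]+s*w[1],-s*w[0]+c*w[1]])*1000
for z in (.012,.016):
  L=[loc(p,z) for p in ((310,168),(425,255),(275,435),(155,340))];print(z,np.round(L,1).tolist())
  e=L[1]-L[0];m1=(L[0]+L[1])/2;m2=(L[2]+L[3])/2;print('angles',np.arctan2(*(L[2]-L[1])[::-1]),np.arctan2(*(L[3]-L[0])[::-1]),np.arctan2(-e[0],e[1]),'mid',np.arctan2(*m1[::-1]),np.arctan2(*m2[::-1]))
print('plate corners',loc((38,235),.012),loc((415,542),.012))
for z in (.03,.036,.042):
  print(z,[loc(p,z).round(1).tolist() for p in ((242,238),(302,235),(318,268),(155,390),(205,430),(248,358),(215,330))])
print('tail end top',loc((325,245),.052),loc((340,222),.052))
for q in (.579,):
  a=q-.5+PSI
  for z in (.024,.05):print('tooth px',(proj(S,np.r_[T0+.075*np.array([np.cos(a),np.sin(a)]),z])-[260,240])*7)
"
```

```text
0.012 [[50.9, -21.0], [51.1, 24.2], [121.6, 24.6], [121.7, -21.7]]
angles 0.005553905986554387 -0.009727540278598677 -0.005430898481233995 mid 0.03164236332454472 0.012049693160560803
0.016 [[52.2, -19.7], [52.4, 25.2], [122.5, 25.6], [122.6, -20.4]]
angles 0.005553905986555163 -0.00972754027859858 -0.005430898481232788 mid 0.05198478081630768 0.02099146303781716
plate corners [118.81873251 -71.14647989] [120.72693396  75.74316299]
0.03 [[86.4, -16.9], [74.6, -3.6], [79.6, 6.6], [137.0, -6.3], [137.0, 12.6], [113.3, 8.4], [112.8, -4.6]]
0.036 [[88.1, -15.0], [76.4, -1.9], [81.4, 8.3], [138.3, -4.5], [138.3, 14.2], [114.8, 10.0], [114.3, -2.8]]
0.042 [[89.8, -13.2], [78.2, -0.2], [83.2, 9.9], [139.7, -2.7], [139.6, 15.8], [116.3, 11.6], [115.8, -1.1]]
tail end top [79.48885427  9.83000962] [71.38431051  8.72546097]
tooth px [[327.19491048 262.1560654 ]]
tooth px [[325.12804467 227.66186243]]
```

```bash
python3 -c "
from h import *
import cv2
st()
im=bot.read_camera('side');cv2.imwrite('pics/side5.png',im[...,::-1])
a=cv2.imread('pics/side0.png');b=cv2.imread('pics/side5.png')
for n,i in (('home',a),('now',b)):
  i=i[270:310,270:310].astype(int);m=(i[...,2]-i[...,0]>90)&(i[...,1]>110)
  v,u=np.nonzero(m);t=-.63*u+.77*v;w=np.clip((i[...,2]-i[...,0])/150.,0,1)
  print(n,m.sum(),'axis extent',np.percentile(t,[0,2,5,50,95,98,100]).round(2),'tail centroid',u[t>np.median(t)].mean(),v[t>np.median(t)].mean())
k=np.hstack([cv2.resize(i[255:310,270:325],None,fx=7,fy=7,interpolation=cv2.INTER_CUBIC) for i in (a,b)]);cv2.imwrite('pics/c5.png',k)
"
```

```text
t 6.03 q 0.5792 r 0.1405 z 0.0877 Ftan -3.81 Frad 2.73 Fz -7.1 yaw err deg 0.7 tilt [-0.002  0.001 -1.   ]
home 243 axis extent [-19.74 -18.36 -17.21  -5.11  11.75  12.63  23.52] tail centroid 18.355371900826448 24.00826446280992
now 250 axis extent [-17.85 -16.59 -15.62   1.92  22.83  24.29  26.32] tail centroid 15.192 25.528
```

View pics/c5.png

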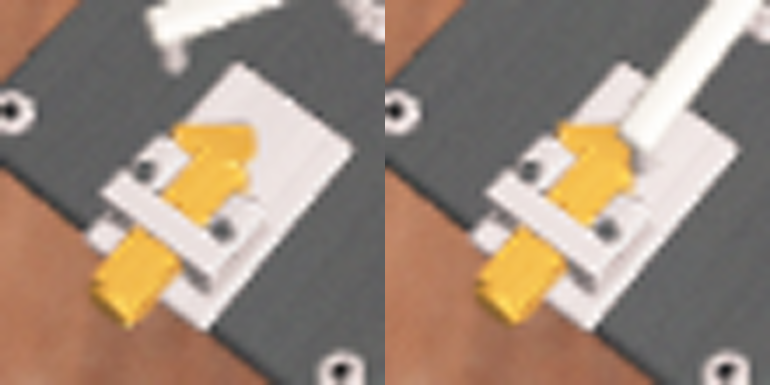

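Request:
carry_out([
  [[0,0,-1.2],[0.01,0.28,-0.05],2.0],
  [[0,0,-1.2],[0.01,0.28,-0.05],2.0],
])

```text
t: 6.32
eef_pos: [0.4247, -0.2184, 0.0877]
tool_rot: [-0.002, 0.987, 0.16, -0.002]
contact_force: [-3.4, 7.6, -10.5]
gripper_width: 0.287
```

Request:
carry_out([
  [[0,0,-1.2],[0.01,0.28,-0.05],2.0],
  [[0,0,-1.2],[0.01,0.28,-0.05],2.0],
])

```text
t: 6.58
eef_pos: [0.4255, -0.2209, 0.0878]
tool_rot: [-0.002, 0.985, 0.17, -0.002]
contact_force: [-2.3, 6.5, -15.2]
gripper_width: 0.289
```

Request:
carry_out([
  [[0,0,-1.2],[0.01,0.28,0],2.0],
  [[0,0,-1.2],[0.01,0.28,0],2.0],
])

```text
t: 6.82
eef_pos: [0.4264, -0.2236, 0.0878]
tool_rot: [-0.002, 0.984, 0.18, -0.002]
contact_force: [-2.2, 6.5, -14.3]
gripper_width: 0.287
```

```bash
python3 -c "
from h import *
import cv2
st()
im=bot.read_camera('side');cv2.imwrite('pics/side6.png',im[...,::-1])
a=cv2.imread('pics/side0.png');b=cv2.imread('pics/side6.png')
for i in (cv2.imread('pics/side5.png'),b):
  print('pawl tail diff vs home',[np.abs(i[280+0:310,275:300].astype(int)-np.roll(np.roll(a,-dx,1),dy,0)[280:310,275:300]).mean().round(2) for dx,dy in ((-1,-1),(0,0),(1,1),(2,2))])
k=np.hstack([cv2.resize(i[255:310,270:325],None,fx=7,fy=7,interpolation=cv2.INTER_CUBIC) for i in (a,b)]);cv2.imwrite('pics/c6.png',k)
"
```

```text
t 6.83 q 0.6305 r 0.1406 z 0.0878 Ftan -6.84 Frad -0.08 Fz -14.31 yaw err deg 1.3 tilt [-0.004  0.003 -1.   ]
pawl tail diff vs home [np.float64(15.13), np.float64(3.0), np.float64(16.11), np.float64(26.46)]
pawl tail diff vs home [np.float64(15.13), np.float64(2.9), np.float64(16.07), np.float64(26.44)]
```

View pics/c6.png

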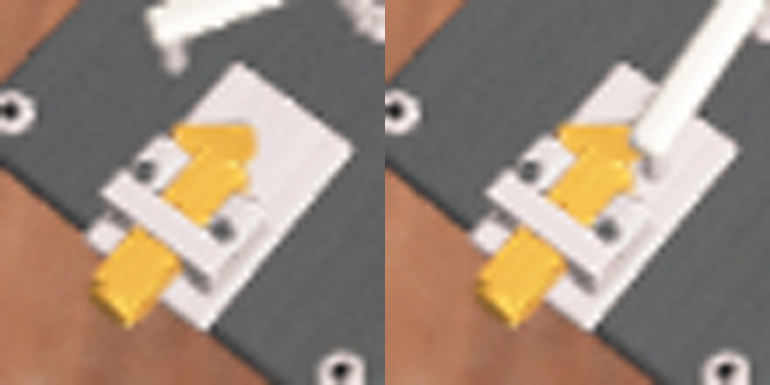

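Request:
carry_out([
  [[0,0,-1.2],[0.01,0.28,0.08],2.0],
  [[0,0,-2.4],[0.03,0.56,0.15],2.0],
  [[0,0,-2.4],[0.03,0.56,0.15],2.0],
  [[0,0,-2.4],[0.03,0.56,0.15],2.0],
])

```text
t: 7.38
eef_pos: [0.4286, -0.2295, 0.0876]
tool_rot: [-0.001, 0.98, 0.201, -0.002]
contact_force: [-7.1, 5.8, 0.4]
gripper_width: 0.287
```

```bash
python3 -c "
from h import *
import cv2
st()
S=cam('side');im=bot.read_camera('side');a=cv2.imread('pics/side0.png')
sc=bot.read_camera('scene')
k=np.hstack([cv2.resize(im[140:330,220:460],(400,317),interpolation=cv2.INTER_CUBIC),cv2.resize(im[255:310,270:325],(317,317),interpolation=cv2.INTER_CUBIC)])[...,::-1];cv2.imwrite('pics/c7.png',k)
print(np.abs(im[280:310,275:300,::-1].astype(int)-a[280:310,275:300]).mean())
for l in ('sanding_block','faceplate','chuck_key'):
  print(l,[(d['score'],d['location']) for d in bot.silhouettes(l,'side')[:1]])
st()
"
```

```text
t 7.38 q 0.6752 r 0.1406 z 0.0876 Ftan -8.04 Frad 4.46 Fz 0.37 yaw err deg 1.2 tilt [-0.004  0.001 -1.   ]
2.8124444444444445
sanding_block [(0.79, [390.7, 189.8])]
faceplate [(0.68, [377.2, 278.7])]
chuck_key [(0.71, [264.6, 155.5])]
t 7.62 q 0.6749 r 0.1406 z 0.0876 Ftan -8.54 Frad 4.36 Fz 1.77 yaw err deg 1.2 tilt [-0.004  0.001 -1.   ]
```

View pics/c7.png

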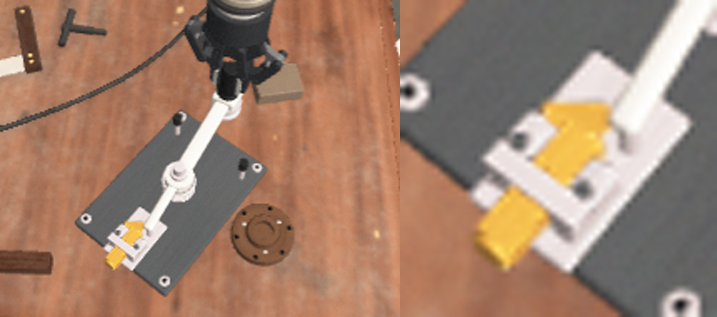

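```bash
python3 -c "
from h import *
st();print(np.abs(bot.get_obs()['joint_vel']).max());print(bot.hand_in())"
```

```text
t 7.62 q 0.6749 r 0.1406 z 0.0876 Ftan -8.54 Frad 4.36 Fz 1.77 yaw err deg 1.2 tilt [-0.004  0.001 -1.   ]
0.001533424917947325
the job is handed in; nothing more can be done
None
```

The tensioner arm is pushed back past the pawl and held still in my grip. I handed the job in at 7.6 s with the arm at about 0.675 rad, well short of the end stop at 1.0.

**Last checks**
- **Pawl:** it is back home. The side-camera picture of it matches the starting picture.
- **Tooth:** there is a visible gap between it and the pawl's square face. I put it at about +12 to +13 mm in the bracket's frame, with the bracket angle taken as roughly 0 ± 0.03 rad from the pictures.
- **Load:** my hand feels about 8.5 N along the push, close to the roughly 8.7 N expected from the spring alone. My hand therefore carries the spring, not the pawl.
- **Stillness:** joint speeds were about 0.0015 rad/s at hand-in.

**Checks that disagreed or fell short**
- **Click by feel:** it was not clear-cut. The force reached about 9 N at 0.46 rad and fell to about 3 N by 0.58 rad, but there was noise of a newton or two. I confirmed the click from the pictures, which showed the pawl home and the tooth past it.
- **Vertical force:** it drifted to about -15 N partway through because I had lifted slightly while gripping. I lowered the hand to correct it, and it was about 2 N at the end.
- **Loose items:** the faceplate and chuck key were found within about 2 pixels of where they started. The sanding block's centre read 5 pixels off; I put this down to the gripper partly hiding it and did not check further. My fingertips stayed about 45 mm above it.

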